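# Put the mixed-up stock back in its own trays

## Robot

A 6-joint arm with a two-finger parallel gripper is mounted at the origin on the work surface. World frame = base frame: x ahead of the robot, y to its left, z up, the work surface at z = 0. Lengths are in m, angles in rad, forces in N, time in s.
With the tool pointing down it reaches from about 0.425 to 0.925 m from the base axis. Payload 12.5 kg.
Tool frame: the origin (TCP) lies midway between the tips of the shut fingers; the grasp point (between the pads) lies 19 mm behind it; z points along the fingers, y is the line along which they close (so a half turn about z gives the same grasp; the last joint's range is limited). The gripper opens to 85 mm and grips with 20 to 120 N. Pads are 22 mm wide; open, the fingers measure 114 mm over their backs; the gripper's body (76 mm by 85 mm) begins 54 mm behind the grasp point. The pads swing forward as they close: fully open they stand 13 mm farther back than shut.
Start: joints at [-1.323, 0.491, 1.559, -0, 1.092, -0.106], TCP at [0.217, -0.586, 0.231] pointing down, gripper open.
Joint ranges: [-3.1, 3.1], [-0.84, 2.19], [0.05, 2.79], [-1.13, 4.28], [0.06, 2.93], [-2.69, 2.69]. Speed limits (rad/s): [2.22, 2.22, 2.79, 3.14, 3.14, 3.14].

## Interface

Orientations are given as [roll, pitch, yaw] about the fixed x, y, z axes, in that order (R = Rz(yaw) Ry(pitch) Rx(roll)).
In Python, from rig import readout, imaging, manip gives the robot as it stands.
- The arm moves only by the tool send_rows, never from a script. Its arguments are lists of equal length, an entry for each row: "twist": the turn, a rotation vector about the tool's x, y, z in degrees, a list of three; "delta_pos": the shift along the tool's x, y, z in cm, a list of three; "gripper": the finger opening in cm, from 0 to 8.54. A call has exactly 5 rows; each row shifts and turns the commanded pose from where the row before left it, along the tool's axes as they then stand; what a row does not reach is not made up. A row lasts 1/8 s, in which the tool goes at most 62.5 mm and 10.7 degrees, less where a joint would pass 70% of its speed; a pose out of reach is approached as far as the arm can. A call is refused whole if a number of a shift passes 6.25 or a number of a turn 10.7, either way. A call with a gripper value outside its range is refused whole. The fingers move at their own pace and stop on an object; the grip force is fixed at half the most. Time passes only in rows, so rows that do not move let the fingers close, or fill a call up. It gives the time, the measured TCP pose, the force, the opening and the grip force at its end, in the units of the state.
- readout.get_obs(): the state, without advancing time (a new reading comes with each control period).
- imaging.camera(name): name is "side" or "top" or "wrist"; returns a dict with "image" (384x512x3 uint8, blue, green, red), "K" (3x3 intrinsics, pixels), "rvec" (rotation vector, rad) and "tvec" (3), from world to camera coordinates, as OpenCV has them; the wrist camera has in their place "T_tool_cam" (4x4, takes a point from camera to tool coordinates, whose origin is the TCP and whose axes are the flange's). Camera axes: x right, y down, z forward; pixel columns grow to the right and rows downward; lengths in m; the calibration is good to about 2 mm. A picture is of the moment at which its call begins: read the wrist's pose just before it. There is no depth.
- manip.finish_job(): hands the job in; it is judged then, once.
The state is a dict: "time_s": time; "joints": joint angles; "joint_vel": joint speeds; "tau": joint torques, N m; "ee_pos": TCP position; "ee_rot": TCP orientation; "contact_force": force on the tool from outside, world axes, zero at the start; "ft_torque": the same for the moment, N m; "width": finger opening in m; "gripper_force": force on a finger pad.
Only numpy, scipy, OpenCV 4.12 (cv2) and the standard library are available. Lean on these libraries where they do the work, as an engineer would, in place of code of your own. Each camera call takes 0.05 s, during which the arm holds its last target. There are 200 camera calls.

## Task

The tape roll, the stapler and the glue bottle have been put in each other's trays. Put each one in the tray that has a sample of the same article glued to its ledge, upright and in the middle of the pocket, first setting one of them down in the spare empty tray to make room; which one is up to you. Leave the other things on the desk where they are.

Things in the scene. Friction and masses are not known exactly. Their poses are not given: they have to be found in the camera images.
- tape_mid (a point): Loose roll of tan packing tape standing on its flat face, diameter 56 mm, height 48 mm, hole 33 mm across with a cardboard core, about 100 g. Point: its centre, half-way up; z along its axis, up.
- stapler_mid (a point): Loose small black stapler on its base, 84 mm long (x, hinge end at -x), 28 mm wide (y), 40 mm high, flat vertical sides, about 160 g. Point: its centre, half-way up; z up.
- glue_mid (a point): Loose white glue bottle standing upright, round body 38 mm diameter and 50 mm high, grey pointed cap above it, 76 mm high in all, about 80 g. Point: its centre, 38 mm above its foot; z up its axis.
- tray_tape: Shallow grey tray fixed to the desk, 120 x 120 mm outside, 16 mm high, walls 4 mm, pocket 112 x 112 mm with its floor 4 mm above the desk. Joined to its -x side is a blue ledge (64 x 120 mm, 16 mm high) carrying a glued-on sample tape roll (top 64 mm above the desk), centre 94 mm from the pocket's centre: the tape rolls' own tray. Origin: on the desk surface under the centre of the pocket; x horizontal, pointing from the ledge to the pocket; z up.
- tray_stapler: Shallow grey tray fixed to the desk, 120 x 120 mm outside, 16 mm high, walls 4 mm, pocket 112 x 112 mm with its floor 4 mm above the desk. Joined to its -x side is a blue ledge (64 x 120 mm, 16 mm high) carrying a glued-on sample stapler lying along y (top 56 mm above the desk), centre 94 mm from the pocket's centre: the staplers' own tray. Origin: on the desk surface under the centre of the pocket; x horizontal, pointing from the ledge to the pocket; z up.
- tray_glue: Shallow grey tray fixed to the desk, 120 x 120 mm outside, 16 mm high, walls 4 mm, pocket 112 x 112 mm with its floor 4 mm above the desk. Joined to its -x side is a blue ledge (64 x 120 mm, 16 mm high) carrying a glued-on sample glue bottle (top 92 mm above the desk), centre 94 mm from the pocket's centre: the glue bottles' own tray. Origin: on the desk surface under the centre of the pocket; x horizontal, pointing from the ledge to the pocket; z up.
- tray_empty: Shallow grey tray fixed to the desk, 120 x 120 mm outside, 16 mm high, walls 4 mm, pocket 112 x 112 mm with its floor 4 mm above the desk. Joined to its -x side is a blue ledge (64 x 120 mm, 16 mm high) with nothing on it, and its pocket is empty at the start: the spare tray. Origin: on the desk surface under the centre of the pocket; x horizontal, pointing from the ledge to the pocket; z up.
- pencil_cup: Bystander: loose empty dark steel pencil cup, 76 mm across, 90 mm high, beyond the trays. Origin: centre of its underside.
- notebooks: Bystander: loose stack of four notebooks, 105 x 150 mm, 48 mm high, beyond the trays. Origin: centre of its underside.
- hole_punch: Bystander: loose steel and black hole punch, 110 x 75 mm, 55 mm high, beyond the trays. Origin: centre of its underside.
There are look-alikes about, which are no part of the job. What is meant by the part that bears tape_mid is not purple, and is the smaller of those in its own colour. Leave any green or orange look-alike of the tray_empty alone.

How it is judged:
On the way:
1. one of the three articles has been set down upright in the spare tray and let go (((horizontal distance between tape_mid and tray_empty below 0.045 m and z of tape_mid in the frame of tray_empty below 0.034 m and angle between tape_mid's own z axis and vertical below 0.15 rad and contact force between the fingers and tape below 0.1 N and linear speed of tape below 0.02 m/s) or (horizontal distance between stapler_mid and tray_empty below 0.045 m and z of stapler_mid in the frame of tray_empty below 0.03 m and angle between stapler_mid's own z axis and vertical below 0.15 rad and contact force between the fingers and stapler below 0.1 N and linear speed of stapler below 0.02 m/s) or (horizontal distance between glue_mid and tray_empty below 0.045 m and z of glue_mid in the frame of tray_empty below 0.048 m and angle between glue_mid's own z axis and vertical below 0.15 rad and contact force between the fingers and glue below 0.1 N and linear speed of glue below 0.02 m/s))), for 0.2 s.
At the end, for the whole second after the job is handed in: The tape roll, the stapler and the glue bottle each stand upright (within 0.15 rad) on the pocket floor of the tray with the matching sample, their centres within 15 mm of the pocket's centre horizontally and no more than 6 mm above resting height, in any yaw, released and at rest (horizontal distance between tape_mid and tray_tape below 0.015 m and z of tape_mid in the frame of tray_tape below 0.034 m and angle between each of tape_mid, stapler_mid, glue_mid's own z axis and vertical below 0.15 rad and contact force between the fingers and tape below 0.1 N and linear speed of each of tape, stapler, glue below 0.02 m/s and horizontal distance between stapler_mid and tray_stapler below 0.015 m and z of stapler_mid in the frame of tray_stapler below 0.03 m and contact force between the fingers and stapler below 0.1 N and horizontal distance between glue_mid and tray_glue below 0.015 m and z of glue_mid in the frame of tray_glue below 0.048 m and contact force between the fingers and glue below 0.1 N); the robot touches nothing.
It fails at once if the pencil cup is shifted by more than 30 mm (distance of pencil_cup from where it was at the start of the episode above 0.03 m).
It fails at once if the notebook stack is shifted by more than 30 mm (distance of notebooks from where it was at the start of the episode above 0.03 m).
It fails at once if the hole punch is shifted by more than 30 mm (distance of hole_punch from where it was at the start of the episode above 0.03 m).
It also fails if it takes over 109 s, if anything falls off the work surface, if the arm or the gripper's body presses on something with over 40 N, if the wrist force passes 120 N, or if a joint passes its speed limit or range.

## Working session

There is one attempt and no reset: what is moved stays moved. The work goes in short steps, Python scripts to look and compute and a tool call to move; the robot and the scene stay as the last step left them, time stands still between calls to the robot, and variables do not carry over. Pictures are saved under pics/ and viewed, at most 14 in all, crops included, and the job is handed in when it is done.

Besides the shell and the picture viewer there is one more tool, called after "Emit:" in YAML: its name, and indented under it one key for each argument. send_rows: Moves the arm, as the interface text tells. Its arguments: {"type":"object","properties":{"twist":{"type":"array","items":{"type":"array","items":{"type":"number"}}},"delta_pos":{"type":"array","items":{"type":"array","items":{"type":"number"}}},"gripper":{"type":"array","items":{"type":"number"}}},"required":["twist","delta_pos","gripper"]}

```bash
mkdir -p pics; ls; python3 - <<'E'
from rig import readout, imaging
import cv2
print(readout.get_obs())
for n in("top","side"):
    c=imaging.camera(n); cv2.imwrite(f"pics/{n}0.png",c["image"]); print(n,c["K"],c["rvec"],c["tvec"])
E
```

```text
pics
{'time_s': 0.0, 'joints': array([-1.32260058e+00,  4.91565029e-01,  1.55947236e+00, -8.64546712e-08,
        1.09167859e+00, -1.05575592e-01]), 'joint_vel': array([ 0.00035326, -0.00028198,  0.00012958,  0.00078591,  0.00066858,
        0.00142902]), 'tau': array([ 1.19226286e-03, -6.18438792e+01, -2.61590713e+01, -7.51095808e-05,
        4.02359423e-03, -1.90724910e-05]), 'ee_pos': array([ 0.21650234, -0.58605726,  0.23071645]), 'ee_rot': array([-3.14047557e+00, -1.18299297e-04,  3.53771315e-01]), 'contact_force': array([-0.11123081, -0.41421665, -0.06271865]), 'ft_torque': array([ 0.00722683,  0.00087916, -0.00762788]), 'gripper_force': 0.0, 'width': 0.08532965503209189}
top [[399.1066598    0.         259.04020867]
 [  0.         399.1066598  186.83916462]
 [  0.           0.           1.        ]] [ 2.21126109 -1.98953532  0.22000696] [-0.06458815  0.50356336  1.18665138]
side [[354.69888244   0.         257.02873506]
 [  0.         354.69888244 194.80961272]
 [  0.           0.           1.        ]] [ 1.12099417 -2.47604967  0.92234156] [0.35420672 0.34349033 0.79984563]
```

View pics/top0.png

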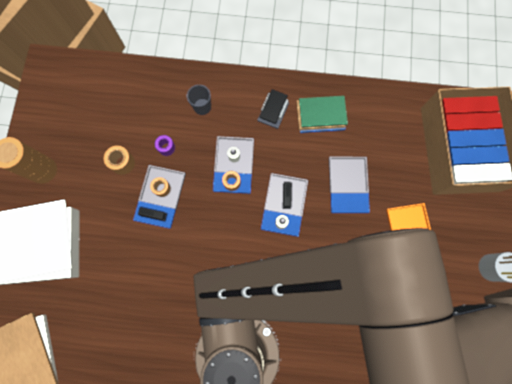

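View pics/side0.png

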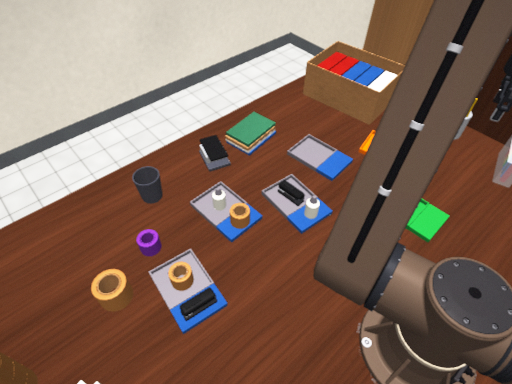

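```bash
cat > h.py <<'E'
import numpy as np, cv2
from rig import readout, imaging
from scipy.spatial.transform import Rotation as R
def cam(n):
    o=readout.get_obs(); c=imaging.camera(n)
    if n=="wrist":
        T=np.eye(4); T[:3,:3]=R.from_euler('xyz',o["ee_rot"]).as_matrix(); T[:3,3]=o["ee_pos"]
        T=T@c["T_tool_cam"]; c["R"],c["o"]=T[:3,:3],T[:3,3]
    else:
        M=cv2.Rodrigues(np.array(c["rvec"],float))[0]; c["R"]=M.T; c["o"]=-M.T@np.ravel(c["tvec"])
    return c
def cast(c,px,z):
    px=np.atleast_2d(np.array(px,float)); d=np.c_[px,np.ones(len(px))]@np.linalg.inv(c["K"]).T@c["R"].T
    return c["o"]+d*((z-c["o"][2])/d[:,2])[:,None]
def proj(c,P):
    q=(np.atleast_2d(P)-c["o"])@c["R"]@c["K"].T; return q[:,:2]/q[:,2:]
def blobs(m,amin):
    m=cv2.morphologyEx(m.astype(np.uint8)*255,cv2.MORPH_OPEN,np.ones((3,3)))
    return [k for k in cv2.findContours(m,cv2.RETR_EXTERNAL,cv2.CHAIN_APPROX_NONE)[0] if cv2.contourArea(k)>amin]
def hsv(c): return cv2.split(cv2.cvtColor(c["image"],cv2.COLOR_BGR2HSV))
E
python3 - <<'E'
from h import *
c=cam("top"); h,s,v=hsv(c)
print("origin px",proj(c,[[0,0,0],[.1,0,0],[0,.1,0]]).round(), c["o"].round(3))
np.set_printoptions(suppress=True,precision=4)
for nm,m in(("blue",(h>100)&(h<125)&(s>140)&(v>80)),("grey",(s<70)&(v>110)&(v<215)),("tan",(h>8)&(h<25)&(s>120)&(v>150))):
    for k in blobs(m,120):
        r=cv2.minAreaRect(k); a=cv2.contourArea(k)
        if a>4000: continue
        w=cast(c,k[:,0],.016); rw=cv2.minAreaRect((w[:,:2]*1000).astype(np.float32))
        print(nm,np.round(r[0]),a,"world mm",np.round(rw[0],1),np.round(rw[1],1),round(rw[2],1))
for n in ["tray",]:
    cv2.imwrite("pics/crop_top.png",cv2.resize(c["image"][80:250,90:290],None,fx=4,fy=3.5,interpolation=cv2.INTER_CUBIC)[:600])
E
```

```text
origin px [[237. 356.]
 [241. 321.]
 [204. 352.]] [ 0.242 -0.035  1.267]
blue [281. 223.] 457.5 world mm [408.1 -91.1] [117.2  61.2] 85.4
blue [154. 214.] 381.0 world mm [392.6 310. ] [119.4  60.5] 83.6
blue [350. 203.] 654.0 world mm [ 494.3 -302.4] [ 58.2 118.7] 6.1
blue [243. 183.] 172.0 world mm [523.4  42.1] [59.4 44.8] 6.1
blue [220. 182.] 135.0 world mm [518.6 117.9] [60.2 35.2] 7.4
blue [478. 146.] 1753.5 world mm [ 728.2 -711. ] [113.3 185.3] 8.5
grey [206. 358.] 250.5 world mm [-11.1 105.1] [63.4 92.8] 64.8
grey [424. 357.] 3978.0 world mm [  61.  -544.1] [174.6 210.7] 13.3
grey [228. 335.] 879.5 world mm [58.9 35. ] [ 74.7 121.8] 11.8
grey [258. 348.] 784.5 world mm [ 34.2 -53.8] [177.9 150.6] 61.7
grey [485. 350.] 2720.0 world mm [  98.7 -733. ] [183.  162.7] 6.0
grey [ 48. 343.] 121.5 world mm [-18.7 558.2] [158.2  14. ] 23.0
grey [ 75. 242.] 505.5 world mm [281.6 540.5] [216.2  25.1] 11.8
grey [296. 187.] 196.0 world mm [ 528.6 -127.7] [167.9  90. ] 42.6
grey [161. 186.] 1302.0 world mm [486.6 301.1] [125.5 123.1] 83.6
grey [348. 174.] 1123.0 world mm [ 589.6 -293.8] [120.2 125.5] 6.1
grey [234. 154.] 578.5 world mm [618.9  84.1] [119.4 126.9] 6.1
tan [408. 218.] 910.0 world mm [ 467.3 -489.6] [ 83.1 127.3] 13.4
tan [ 12. 152.] 273.5 world mm [547.6 806.1] [106.2  74.4] 14.0
```

View pics/crop_top.png

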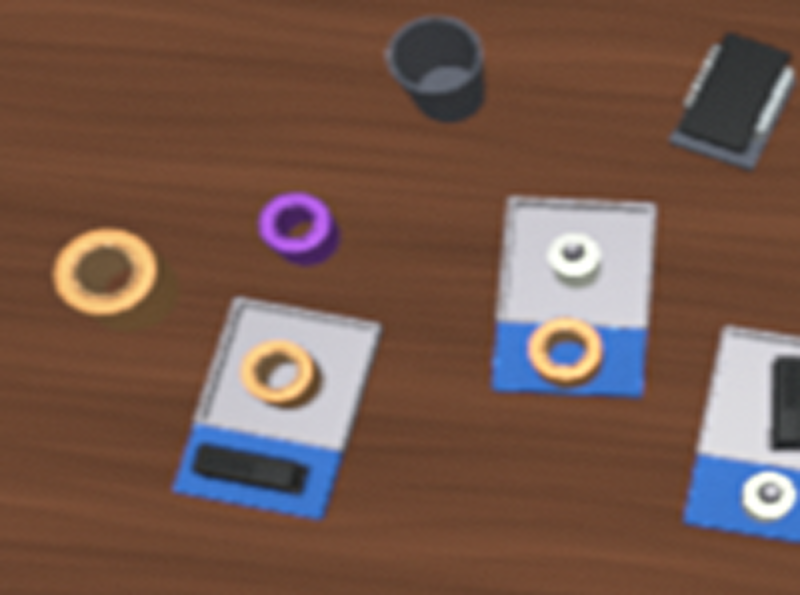

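The tan rings in the top image are a large loose one at (116,157) and a small one at (160,187) inside the stapler tray; (231,180) is the glued sample and (164,144) is purple. The target is (160,187), because it is tan and the smaller one. The spare tray is the grey and blue one at (349,170). The orange (408,218) and green pieces are look-alikes.

Emit:
send_rows:
  twist:
    - [0,0,10.1]
    - [0,0,10.1]
    - [0,0,0]
    - [0,0,0]
    - [0,0,0]
  delta_pos:
    - [0,0,-2.5]
    - [0,0,-2.5]
    - [4.5,-4.0,0]
    - [4.5,-4.0,0]
    - [4.5,-4.0,0]
  gripper: [8.5,8.5,8.5,8.5,8.5]

```text
time_s: 0.78
ee_pos: [0.3524, -0.4648, 0.2812]
ee_rot: [-3.141, -0.0, 0.001]
contact_force: [0.1, -1.5, -0.2]
width: 0.0851
gripper_force: 0.0
```

Emit:
send_rows:
  twist:
    - [0,0,0]
    - [0,0,0]
    - [0,0,0]
    - [0,0,0]
    - [0,0,0]
  delta_pos:
    - [4.5,-4.0,0]
    - [4.5,-4.0,0]
    - [4.5,-4.0,0]
    - [4.5,-4.0,0]
    - [0,0,0]
  gripper: [8.5,8.5,8.5,8.5,8.5]

```text
time_s: 1.4
ee_pos: [0.5335, -0.303, 0.2808]
ee_rot: [-3.141, 0.0, 0.006]
contact_force: [-0.8, 0.0, -0.4]
width: 0.085
gripper_force: 0.0
```

```bash
python3 - <<'E'
from h import *
np.set_printoptions(suppress=True,precision=4)
c=cam("wrist"); cv2.imwrite("pics/w1.png",c["image"]); print(c["T_tool_cam"],c["K"][0,0],c["o"],readout.get_obs()["ee_rot"])
E
```

```text
[[ 0.     -0.9652 -0.2617  0.0657]
 [ 1.      0.      0.0001 -0.0002]
 [-0.0001 -0.2617  0.9652 -0.1426]
 [ 0.      0.      0.      1.    ]] 297.1012713084651 [ 0.5992 -0.3025  0.4234] [-3.1413  0.0007  0.0043]
```

View pics/w1.png

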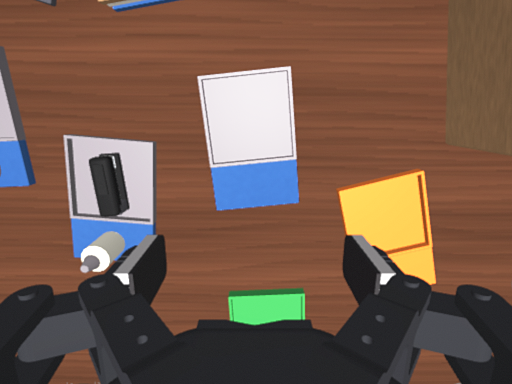

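```bash
cat >> h.py <<'E'
def trays(c):
    h,s,v=hsv(c); b=(h>100)&(h<125)&(s>120)&(v>60); g=(s<75)&(v>95)
    m=cv2.morphologyEx((b|g).astype(np.uint8)*255,cv2.MORPH_CLOSE,np.ones((5,5)))
    for k in blobs(m>0,300):
        w=cast(c,k[:,0],.016); (cx,cy),(a,d),t=cv2.minAreaRect((w[:,:2]*1000).astype(np.float32))
        if a<d: a,d,t=d,a,t-90
        if not(165<a<215 and 105<d<150): continue
        t=(t+90)%180-90; u=np.array([np.cos(np.radians(t)),np.sin(np.radians(t))])
        print("tray px",k[:,0].mean(0).round(),"size",round(a,1),round(d,1),"ang",round(t,1),"pocket",(np.array([cx,cy])+32*u).round(1))
E
python3 - <<'E'
from h import *
for n in("wrist","top"):
    print(n); trays(cam(n))
E
```

```text
wrist
tray px [250. 136.] size 185.1 121.7 ang 6.0 pocket [ 586.8 -294.4]
top
```

Emit:
send_rows:
  twist:
    - [0,0,0]
    - [0,0,0]
    - [0,0,0]
    - [0,0,0]
    - [0,0,0]
  delta_pos:
    - [0,-6,0]
    - [0,-6,0]
    - [0,-6,0]
    - [0,-6,0]
    - [0,0,0]
  gripper: [8.5,8.5,8.5,8.5,8.5]

```text
time_s: 2.17
ee_pos: [0.5302, -0.064, 0.2817]
ee_rot: [-3.142, -0.0, 0.003]
contact_force: [0.6, -0.1, 1.2]
width: 0.085
gripper_force: 0.0
```

```bash
python3 - <<'E'
from h import *
c=cam("wrist"); trays(c); cv2.imwrite("pics/w2.png",c["image"])
E
```

```text
tray px [276. 197.] size 203.7 121.6 ang -4.6 pocket [491.6 -98.3]
tray px [426. 136.] size 185.3 125.0 ang 5.9 pocket [ 586.6 -292.8]
tray px [146. 118.] size 184.9 124.0 ang 2.8 pocket [613.7  81.5]
```

Emit:
send_rows:
  twist:
    - [0,0,0]
    - [0,0,0]
    - [0,0,0]
    - [0,0,0]
    - [0,0,0]
  delta_pos:
    - [0,-5,0]
    - [0,-5,0]
    - [0,-5,0]
    - [0,0,0]
    - [0,0,0]
  gripper: [8.5,8.5,8.5,8.5,8.5]

```text
time_s: 2.85
ee_pos: [0.5311, 0.0823, 0.2812]
ee_rot: [3.141, 0.0, -0.0]
contact_force: [-0.6, -0.6, 1.0]
width: 0.0851
gripper_force: 0.0
```

```bash
python3 - <<'E'
from h import *
c=cam("wrist"); trays(c); cv2.imwrite("pics/w3.png",c["image"])
print(readout.get_obs()["ee_pos"],c["o"])
cv2.imwrite("pics/w23.png",np.vstack([cv2.imread("pics/w2.png")[:290],c["image"][:290]]))
E
```

```text
tray px [106. 210.] size 209.5 139.1 ang -6.2 pocket [472.7 293.2]
tray px [255. 122.] size 184.9 121.6 ang 2.8 pocket [613.6  82.9]
[0.53102124 0.08220249 0.28118593] [0.59673651 0.082553   0.42375345]
```

View pics/w23.png

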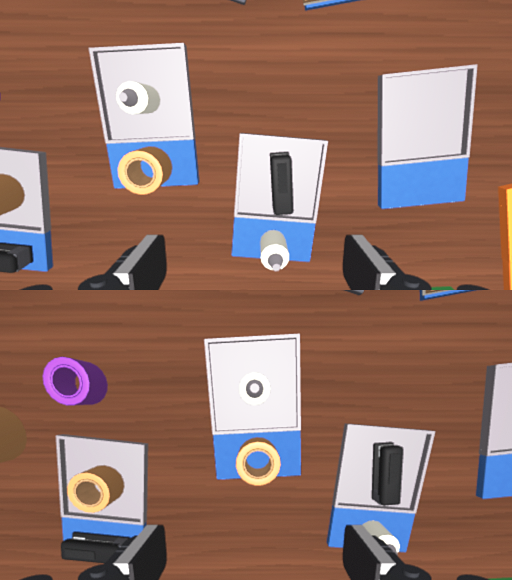

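Wrist view, with the lower half of the montage starting at row 290. The glue cap tip is at (254,98) in w3, near the middle of the tape tray. The stapler is in the glue tray, and the small tan roll is in the stapler tray at (90,200). Next I measure the glue bottle.

```bash
python3 - <<'E'
from h import *
c=cam("wrist"); h,s,v=hsv(c)
m=np.zeros(v.shape,bool); m[80:120,235:275]=1
g=(v<140)&(s<60)&m
for k in blobs(g,5):
    p=k[:,0].mean(0); print(p,cv2.contourArea(k),cast(c,[p],.075).round(4))
w=blobs((v>235)&m,50)
for k in w: p=np.array(cv2.minEnclosingCircle(k)[0]); print("white",p,cv2.minEnclosingCircle(k)[1],cast(c,[p],.052).round(4))
E
```

```text
[253.3255814 102.       ] 55.5 [[0.6046 0.0831 0.075 ]]
white [254.5  99.5] 27.57726287841797 [[0.6079 0.0818 0.052 ]]
```

Emit:
send_rows:
  twist:
    - [0,0,0]
    - [0,0,0]
    - [0,0,0]
    - [0,0,0]
    - [0,0,0]
  delta_pos:
    - [3.75,0,0]
    - [3.75,-0.1,0]
    - [0,0,6]
    - [0,0,6]
    - [0,0,0]
  gripper: [7,7,7,7,7]

```text
time_s: 3.58
ee_pos: [0.6042, 0.0836, 0.1579]
ee_rot: [3.141, 0.008, -0.001]
contact_force: [-0.2, -0.3, -0.5]
width: 0.0702
gripper_force: 0.0
```

Emit:
send_rows:
  twist:
    - [0,0,0]
    - [0,0,0]
    - [0,0,0]
    - [0,0,0]
    - [0,0,0]
  delta_pos:
    - [0,0,5]
    - [0,0,4]
    - [0,0,3]
    - [0,0,1.9]
    - [0,0,0]
  gripper: [7,7,7,7,7]

```text
time_s: 4.2
ee_pos: [0.6063, 0.0848, 0.0228]
ee_rot: [3.141, -0.0, 0.001]
contact_force: [-0.6, 0.8, 0.5]
width: 0.0699
gripper_force: 0.0
```

Emit:
send_rows:
  twist:
    - [0,0,0]
    - [0,0,0]
    - [0,0,0]
    - [0,0,0]
    - [0,0,0]
  delta_pos:
    - [0,0,0]
    - [0,0,0]
    - [0,0,0]
    - [0,0,0]
    - [0,0,0]
  gripper: [3,3,3,3,3]

```text
time_s: 4.82
ee_pos: [0.6065, 0.0851, 0.024]
ee_rot: [3.141, -0.003, 0.001]
contact_force: [-1.8, -1.1, 7.4]
width: 0.0363
gripper_force: 59.8
```

Emit:
send_rows:
  twist:
    - [0,0,0]
    - [0,0,0]
    - [0,0,0]
    - [0,0,0]
    - [0,0,0]
  delta_pos:
    - [0,0,-3]
    - [0,0,-5]
    - [0,0,-5]
    - [0,4,0]
    - [0,4,0]
  gripper: [3,3,3,3,3]

```text
time_s: 5.45
ee_pos: [0.606, 0.0047, 0.1541]
ee_rot: [3.141, -0.003, 0.003]
contact_force: [0.7, -0.3, -1.3]
width: 0.0363
gripper_force: 60.1
```

Emit:
send_rows:
  twist:
    - [0,0,0]
    - [0,0,0]
    - [0,0,0]
    - [0,0,0]
    - [0,0,0]
  delta_pos:
    - [-0.4,5.5,0]
    - [-0.4,5.5,0]
    - [-0.4,5.5,0]
    - [-0.4,5.5,0]
    - [-0.4,5,0]
  gripper: [3,3,3,3,3]

```text
time_s: 6.08
ee_pos: [0.5859, -0.2668, 0.1533]
ee_rot: [3.141, -0.001, 0.001]
contact_force: [-0.3, 0.5, -0.4]
width: 0.0362
gripper_force: 60.1
```

Emit:
send_rows:
  twist:
    - [0,0,0]
    - [0,0,0]
    - [0,0,0]
    - [0,0,0]
    - [0,0,0]
  delta_pos:
    - [0,2.9,0]
    - [0,0,3]
    - [0,0,4]
    - [0,0,3]
    - [0,0,2]
  gripper: [3,3,3,3,3]

```text
time_s: 6.7
ee_pos: [0.5861, -0.2938, 0.0317]
ee_rot: [-3.142, 0.0, 0.001]
contact_force: [0.8, -0.1, 0.0]
width: 0.0364
gripper_force: 60.1
```

```bash
python3 - <<'E'
from h import *
o=readout.get_obs(); print(o["ee_pos"],o["ee_rot"],o["width"],o["contact_force"])
c=cam("wrist"); cv2.imwrite("pics/w4.png",c["image"])
E
```

```text
[ 0.58613552 -0.29377874  0.03166789] [-3.14153011e+00  1.95071854e-04  1.28498609e-03] 0.03641189108160816 [ 0.77657274 -0.10832567  0.01363435]
```

View pics/w4.png

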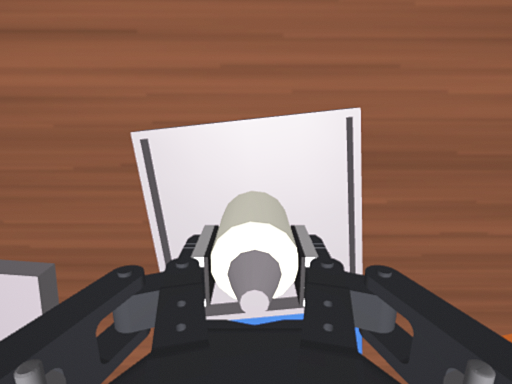

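The bottle is held upright between the pads, with its cap at (254,290), above the middle of the spare pocket. Lowering and releasing.

Emit:
send_rows:
  twist:
    - [0,0,0]
    - [0,0,0]
    - [0,0,0]
    - [0,0,0]
    - [0,0,0]
  delta_pos:
    - [0,0,0.5]
    - [0,0,0.2]
    - [0,0,0]
    - [0,0,0]
    - [0,0,0]
  gripper: [3,3,3,6.5,6.5]

```text
time_s: 7.38
ee_pos: [0.5864, -0.2939, 0.0257]
ee_rot: [3.141, -0.001, 0.001]
contact_force: [-0.8, -0.1, -0.2]
width: 0.065
gripper_force: 0.0
```

Emit:
send_rows:
  twist:
    - [0,0,0]
    - [0,0,0]
    - [0,0,0]
    - [0,0,0]
    - [0,0,0]
  delta_pos:
    - [0,0,0]
    - [0,0,0]
    - [0,0,-4]
    - [0,0,-5]
    - [0,0,-6]
  gripper: [7,7,7,7,7]

```text
time_s: 8.0
ee_pos: [0.5858, -0.2936, 0.1761]
ee_rot: [-3.141, 0.001, 0.001]
contact_force: [0.1, -0.3, -0.7]
width: 0.0702
gripper_force: 0.0
```

Emit:
send_rows:
  twist:
    - [0,0,0]
    - [0,0,0]
    - [0,0,0]
    - [0,0,0]
    - [0,0,0]
  delta_pos:
    - [-3,0,-6]
    - [-3,0,-4]
    - [0,0,0]
    - [0,0,0]
    - [0,0,0]
  gripper: [8.5,8.5,8.5,8.5,8.5]

```text
time_s: 8.62
ee_pos: [0.5284, -0.2937, 0.2696]
ee_rot: [-3.14, 0.002, 0.001]
contact_force: [-0.1, 1.1, 0.0]
width: 0.0851
gripper_force: 0.0
```

```bash
cat >> h.py <<'E'
def glue(c,box):
    h,s,v=hsv(c); m=np.zeros(v.shape,bool); x0,x1,y0,y1=box; m[y0:y1,x0:x1]=1
    for k in blobs((v<150)&(s<60)&m,15):
        p=k[:,0].mean(0); print("cap",p,cv2.contourArea(k),cast(c,[p],.072).round(4))
E
python3 - <<'E'
from h import *
c=cam("wrist"); trays(c); cv2.imwrite("pics/w5.png",c["image"]); p=proj(c,[[.5865,-.294,.06]])[0].astype(int); print(p,readout.get_obs()["ee_pos"])
glue(c,(p[0]-30,p[0]+30,p[1]-30,p[1]+30))
cv2.imwrite("pics/s5.png",cam("side")["image"][60:260,150:450])
E
```

```text
tray px [258. 134.] size 185.0 121.6 ang 6.1 pocket [ 586.9 -294.4]
[254 115] [ 0.52849198 -0.29371346  0.26969087]
cap [254.70833333 113.54166667] 209.0 [[ 0.5892 -0.2938  0.072 ]]
```

View pics/w5.png

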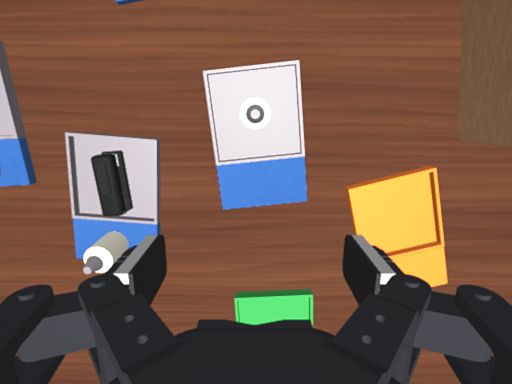

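The glue bottle stands upright in the middle of the spare tray at (255,113). Moving to view the stapler tray.

Emit:
send_rows:
  twist:
    - [0,0,0]
    - [0,0,0]
    - [0,0,0]
    - [0,0,0]
    - [0,0,0]
  delta_pos:
    - [0,-6,0]
    - [0,-6,0]
    - [0,-6,0]
    - [0,-6,0]
    - [0,-6,0]
  gripper: [8.5,8.5,8.5,8.5,8.5]

```text
time_s: 9.35
ee_pos: [0.5278, 0.0081, 0.2706]
ee_rot: [-3.142, 0.001, 0.001]
contact_force: [0.4, -0.6, -0.1]
width: 0.0852
gripper_force: 0.0
```

Emit:
send_rows:
  twist:
    - [0,0,0]
    - [0,0,0]
    - [0,0,0]
    - [0,0,0]
    - [0,0,0]
  delta_pos:
    - [-2.5,-6,0]
    - [-2.5,-6,0]
    - [-2.5,-6,0]
    - [-2.5,-6,0]
    - [0,-5,0]
  gripper: [8.5,8.5,8.5,8.5,8.5]

```text
time_s: 9.98
ee_pos: [0.4298, 0.2889, 0.2709]
ee_rot: [3.141, 0.001, 0.003]
contact_force: [0.6, -0.5, 0.3]
width: 0.0852
gripper_force: 0.0
```

Emit:
send_rows:
  twist:
    - [0,0,0]
    - [0,0,0]
    - [0,0,0]
    - [0,0,0]
    - [0,0,0]
  delta_pos:
    - [0,0,0]
    - [0,0,0]
    - [0,0,0]
    - [0,0,0]
    - [0,0,0]
  gripper: [8.5,8.5,8.5,8.5,8.5]

```text
time_s: 10.6
ee_pos: [0.4316, 0.2862, 0.2712]
ee_rot: [3.142, -0.0, 0.0]
contact_force: [-0.5, 0.2, -0.1]
width: 0.0851
gripper_force: 0.0
```

```bash
cat >> h.py <<'E'
def tape(c):
    h,s,v=hsv(c)
    for k in blobs((h>8)&(h<25)&(s>70)&(v>215),150):
        w=cast(c,cv2.convexHull(k)[:,0],.052); q,r=cv2.minEnclosingCircle((w[:,:2]*1000).astype(np.float32)); print("tape px",k[:,0].mean(0).round(),"mm",np.round(q,1),round(r,1))
E
python3 - <<'E'
from h import *
print(readout.get_obs()["ee_pos"])
c=cam("wrist"); trays(c); tape(c); cv2.imwrite("pics/w6.png",c["image"])
E
```

```text
[0.43159959 0.28620427 0.27124113]
tray px [241. 139.] size 185.0 121.7 ang -6.3 pocket [483.6 300.8]
tape px [238. 137.] mm [476.2 301.8] 27.3
tape px [440.  88.] mm [520.8  71.2] 28.5
tape px [108.  57.] mm [553.1 450.8] 40.4
```

View pics/w6.png

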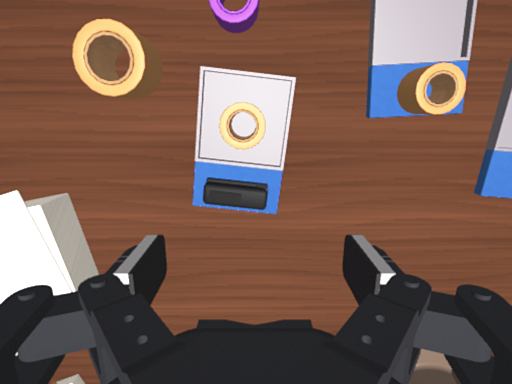

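```bash
python3 - <<'E'
from h import *
c=cam("wrist"); h,s,v=hsv(c)
m=((h>5)&(h<28)&(s>60)&(v>150)); m[:, :200]=0; m[:,290:]=0; m[:90]=0; m[160:]=0
p=np.argwhere(m)[:,::-1]; k=cv2.convexHull(p.astype(np.int32))
print(p.min(0),p.max(0)); w=cast(c,k[:,0],.052); print(cv2.minEnclosingCircle((w[:,:2]*1000).astype(np.float32)))
print(cast(c,[[242.5,125.5]],.052))
E
```

```text
[219 102] [289 156]
((468.0953369140625, 285.9400329589844), 45.44391632080078)
[[0.47857419 0.30036312 0.052     ]]
```

Emit:
send_rows:
  twist:
    - [0,0,0]
    - [0,0,0]
    - [0,0,0]
    - [0,0,0]
    - [0,0,0]
  delta_pos:
    - [4.7,-1.4,0]
    - [0,0,5]
    - [0,0,5]
    - [0,0,4]
    - [0,0,0]
  gripper: [8.5,8.5,8.5,8.5,8.5]

```text
time_s: 11.32
ee_pos: [0.4774, 0.3002, 0.1291]
ee_rot: [3.139, 0.005, 0.001]
contact_force: [0.1, -0.6, 0.9]
width: 0.0849
gripper_force: 0.0
```

```bash
python3 - <<'E'
from h import *
print(readout.get_obs()["ee_pos"])
c=cam("wrist"); cv2.imwrite("pics/w7.png",c["image"]); print(proj(c,[[.479,.3,.052]]))
E
```

```text
[0.47740543 0.30017565 0.12906113]
[[254.35090894 195.04438932]]
```

View pics/w7.png

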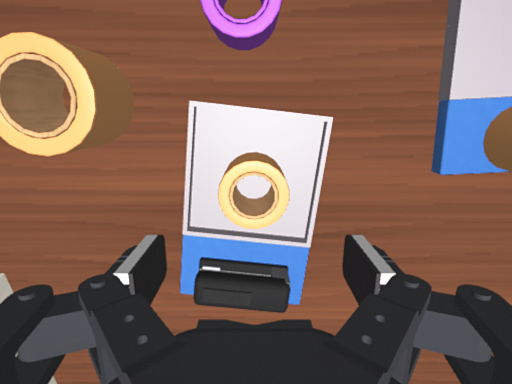

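The roll's top is centred at (254,193), within 2 px of the prediction. Descending and gripping.

Emit:
send_rows:
  twist:
    - [0,0,0]
    - [0,0,0]
    - [0,0,0]
    - [0,0,0]
    - [0,0,0]
  delta_pos:
    - [0.1,0,4]
    - [0,0,4]
    - [0,0,2.5]
    - [0,0,0]
    - [0,0,0]
  gripper: [8.5,8.5,8.5,8.5,5]

```text
time_s: 12.0
ee_pos: [0.4804, 0.3013, 0.0282]
ee_rot: [-3.14, -0.003, 0.001]
contact_force: [-0.2, -0.2, -0.9]
width: 0.0697
gripper_force: 0.0
```

Emit:
send_rows:
  twist:
    - [0,0,0]
    - [0,0,0]
    - [0,0,0]
    - [0,0,0]
    - [0,0,0]
  delta_pos:
    - [0,0,0]
    - [0,0,0]
    - [0,0,0]
    - [0,0,-3]
    - [0,0,-5]
  gripper: [5,5,5,5,5]

```text
time_s: 12.62
ee_pos: [0.4789, 0.3006, 0.1071]
ee_rot: [3.141, 0.002, 0.001]
contact_force: [0.5, 0.7, -0.6]
width: 0.0531
gripper_force: 64.0
```

Emit:
send_rows:
  twist:
    - [0,0,0]
    - [0,0,0]
    - [0,0,0]
    - [0,0,0]
    - [0,0,0]
  delta_pos:
    - [0,0,-6]
    - [3.4,5.4,0]
    - [3.4,5.4,0]
    - [3.4,5.4,0]
    - [3.3,5.5,0]
  gripper: [5,5,5,5,5]

```text
time_s: 13.25
ee_pos: [0.6126, 0.0869, 0.1676]
ee_rot: [-3.142, -0.002, 0.001]
contact_force: [0.1, 0.6, -1.4]
width: 0.0531
gripper_force: 64.2
```

Emit:
send_rows:
  twist:
    - [0,0,0]
    - [0,0,0]
    - [0,0,0]
    - [0,0,0]
    - [0,0,0]
  delta_pos:
    - [0,0,0]
    - [0,0,5]
    - [0,0,5]
    - [0,0,2]
    - [0,0,0]
  gripper: [5,5,5,5,5]

```text
time_s: 13.88
ee_pos: [0.6108, 0.0894, 0.0456]
ee_rot: [3.141, 0.002, 0.002]
contact_force: [-0.3, -1.2, -0.4]
width: 0.0532
gripper_force: 64.1
```

```bash
python3 - <<'E'
from h import *
o=readout.get_obs(); print(o["ee_pos"],o["width"])
c=cam("wrist"); cv2.imwrite("pics/w8.png",c["image"])
E
```

```text
[0.61082635 0.08936659 0.0456294 ] 0.053199829798828854
```

View pics/w8.png

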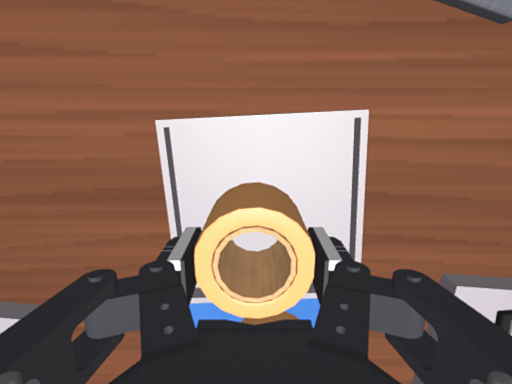

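The roll is held upright, with its ring at (254,263), over the tape pocket. Correcting 6 mm in y, then placing.

Emit:
send_rows:
  twist:
    - [0,0,0]
    - [0,0,0]
    - [0,0,0]
    - [0,0,0]
    - [0,0,0]
  delta_pos:
    - [0.3,0.65,0]
    - [0,0,1]
    - [0,0,0.7]
    - [0,0,0]
    - [0,0,0]
  gripper: [5,5,5,5,5]

```text
time_s: 14.55
ee_pos: [0.6146, 0.0822, 0.029]
ee_rot: [3.142, 0.0, 0.001]
contact_force: [-0.3, -0.5, -1.3]
width: 0.0534
gripper_force: 64.2
```

Emit:
send_rows:
  twist:
    - [0,0,0]
    - [0,0,0]
    - [0,0,0]
    - [0,0,0]
    - [0,0,0]
  delta_pos:
    - [0,0,0.2]
    - [0,0,0]
    - [0,0,0]
    - [0,0,0]
    - [0,0,0]
  gripper: [5,5,8.0,8.0,8.0]

```text
time_s: 15.18
ee_pos: [0.6147, 0.0822, 0.027]
ee_rot: [3.142, 0.0, 0.001]
contact_force: [-1.0, 1.6, 1.1]
width: 0.0804
gripper_force: 0.0
```

Emit:
send_rows:
  twist:
    - [0,0,0]
    - [0,0,0]
    - [0,0,0]
    - [0,0,0]
    - [0,0,0]
  delta_pos:
    - [0,0,-3]
    - [0,0,-5]
    - [0,0,-6]
    - [-4,0,-6]
    - [-4,0,-5.5]
  gripper: [8.5,8.5,8.5,8.5,8.5]

```text
time_s: 15.8
ee_pos: [0.5423, 0.0821, 0.2712]
ee_rot: [3.142, -0.0, 0.001]
contact_force: [-0.4, 0.2, 0.9]
width: 0.0847
gripper_force: 0.0
```

Emit:
send_rows:
  twist:
    - [0,0,0]
    - [0,0,0]
    - [0,0,0]
    - [0,0,0]
    - [0,0,0]
  delta_pos:
    - [0,0,0]
    - [0,0,0]
    - [0,0,0]
    - [0,0,0]
    - [0,0,0]
  gripper: [8.5,8.5,8.5,8.5,8.5]

```text
time_s: 16.42
ee_pos: [0.5434, 0.0821, 0.2689]
ee_rot: [3.141, 0.001, 0.001]
contact_force: [0.5, -0.8, 0.3]
width: 0.0854
gripper_force: 0.0
```

```bash
cat >> h.py <<'E'
def ring(c,x,y):
    h,s,v=hsv(c); g=cv2.GaussianBlur(s,(3,3),0); p=proj(c,[[x,y,.052]])[0]; r=28*c["K"][0,0]/1000/(c["o"][2]-.052)
    m=np.zeros(v.shape,bool); q=r*1.25; m[int(p[1]-q):int(p[1]+q),int(p[0]-q):int(p[0]+q)]=1
    t=m&(h>5)&(h<28)&(s>70)&(v>200); pts=np.argwhere(t)[:,::-1]; k=cv2.convexHull(pts.astype(np.int32))
    e=cv2.minEnclosingCircle(k); print("ring px",e,"expect r",r,cast(c,[e[0]],.052).round(4))
E
python3 - <<'E'
from h import *
c=cam("wrist"); trays(c); print(readout.get_obs()["ee_pos"]); ring(c,.614,.082)
cv2.imwrite("pics/w9.png",c["image"])
E
```

```text
tray px [102. 217.] size 197.5 141.9 ang -6.4 pocket [479.1 291. ]
tray px [255. 132.] size 184.9 121.6 ang 2.8 pocket [613.6  82.9]
[0.54337212 0.08210208 0.26913914]
ring px ((254.0, 105.21875), 24.301288604736328) expect r 23.143752303140335 [[0.6133 0.0824 0.052 ]]
```

View pics/w9.png

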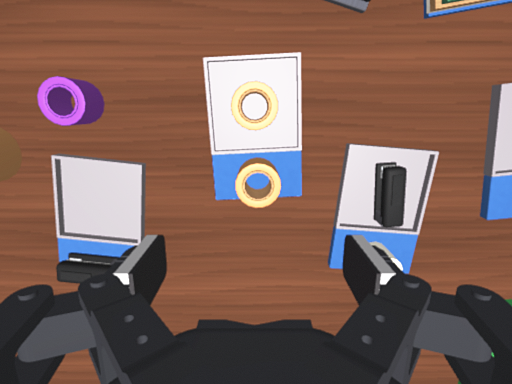

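The tape roll stands upright and centred in its tray, ring at (254,105), within about 1 mm. Next is the stapler.

Emit:
send_rows:
  twist:
    - [0,0,0]
    - [0,0,0]
    - [0,0,0]
    - [0,0,0]
    - [0,0,0]
  delta_pos:
    - [-2.3,4.4,0]
    - [-2.3,4.4,0]
    - [-2.3,4.4,0]
    - [-2.3,4.4,0]
    - [0,0,0]
  gripper: [8.5,8.5,8.5,8.5,8.5]

```text
time_s: 17.1
ee_pos: [0.4505, -0.0961, 0.2698]
ee_rot: [3.141, -0.0, -0.003]
contact_force: [-0.2, 0.2, -0.0]
width: 0.085
gripper_force: 0.0
```

```bash
python3 - <<'E'
from h import *
c=cam("wrist"); trays(c); print(readout.get_obs()["ee_pos"],proj(c,[[.5,-.0985,.03]]))
h,s,v=hsv(c)
for k in blobs((v<75),200):
    if k[:,0,1].max()>225 or k[:,0,1].min()<5: continue
    r=cv2.minAreaRect(cast(c,k[:,0],.044)[:,:2].astype(np.float32)*1000); print(k[:,0].mean(0),cv2.minAreaRect(k),"w@44",np.round(r[0],1),np.round(r[1],1),r[2])
cv2.imwrite("pics/w10.png",cv2.resize(c["image"][40:240,150:380],None,fx=3,fy=3))
E
```

```text
tray px [255. 141.] size 192.5 121.6 ang -4.6 pocket [496.4 -98.6]
tray px [415.  70.] size 184.4 125.9 ang 6.0 pocket [ 586.3 -292.2]
[ 0.4512063  -0.0949953   0.26984672] [[256.01533433 122.57651243]]
[257.83950617 115.2962963 ] ((257.89825439453125, 115.47345733642578), (33.52557373046875, 9.578736305236816), 86.18592071533203) w@44 [ 508.7 -100.7] [39.2 11.6] 3.735123634338379
```

View pics/w10.png

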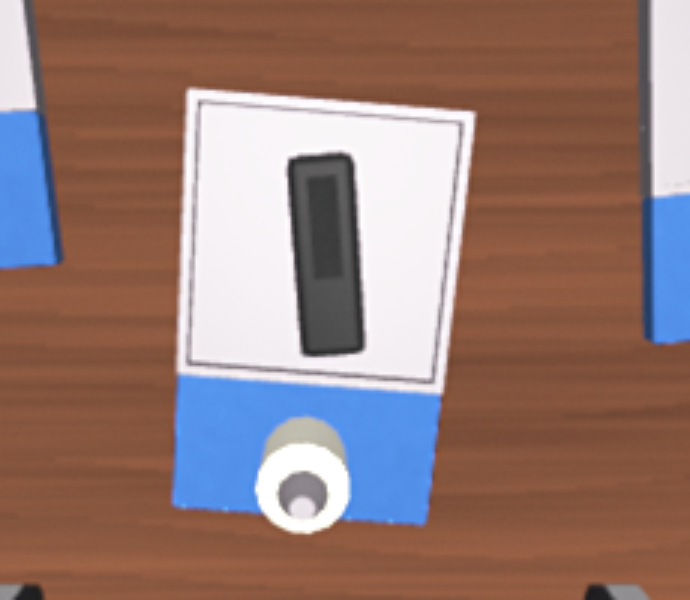

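The stapler spans about (246-271, 90-159), slightly rotated. Measuring it with a looser mask, since the first one caught only its dark strip.

```bash
python3 - <<'E'
from h import *
c=cam("wrist"); h,s,v=hsv(c)
m=(v<125); m[:, :225]=0; m[:,290:]=0; m[:84]=0; m[161:]=0
for k in blobs(m,300):
    for z in(.004,.044):
        r=cv2.minAreaRect(cast(c,k[:,0],z)[:,:2].astype(np.float32)*1000); print(cv2.contourArea(k),cv2.minAreaRect(k)[0],z,np.round(r[0],1),np.round(r[1],1),round(r[2],1))
E
```

```text
1345.0 (259.2137756347656, 125.13447570800781) 0.004 [ 495.  -102.1] [87.8 29.1] 4.1
1345.0 (259.2137756347656, 125.13447570800781) 0.044 [ 497.2 -101.4] [79.2 26.2] 4.1
```

Emit:
send_rows:
  twist:
    - [0,0,0]
    - [0,0,-4.1]
    - [0,0,0]
    - [0,0,0]
    - [0,0,0]
  delta_pos:
    - [4.5,0.6,0]
    - [0,0,5]
    - [0,0,5]
    - [0,0,4]
    - [0,0,0]
  gripper: [6.5,6.5,6.5,6.5,6.5]

```text
time_s: 17.82
ee_pos: [0.4959, -0.0985, 0.1276]
ee_rot: [-3.14, 0.005, 0.074]
contact_force: [1.1, -0.2, 0.8]
width: 0.065
gripper_force: 0.0
```

```bash
python3 - <<'E'
from h import *
c=cam("wrist"); o=readout.get_obs(); print(o["ee_pos"],o["ee_rot"]); h,s,v=hsv(c)
p=proj(c,[[.4965,-.1015,.04]])[0].astype(int); print(p)
m=(v<125); m[:, :p[0]-45]=0; m[:,p[0]+45:]=0; m[:p[1]-90]=0; m[p[1]+90:]=0
for k in blobs(m,300):
    for z in(.004,.044):
        r=cv2.minAreaRect(cast(c,k[:,0],z)[:,:2].astype(np.float32)*1000); print(cv2.contourArea(k),z,np.round(r[0],1),np.round(r[1],1),round(r[2],1))
cv2.imwrite("pics/w11.png",c["image"])
E
```

```text
[ 0.49680827 -0.09904011  0.12947925] [-3.14086201e+00  1.73653552e-03  7.41094883e-02]
[258 192]
3475.5 0.004 [ 488.2 -109.6] [ 88.  100.2] 85.5
3475.5 0.044 [ 499.3 -107.2] [74.8 85.1] 85.5
```

View pics/w11.png

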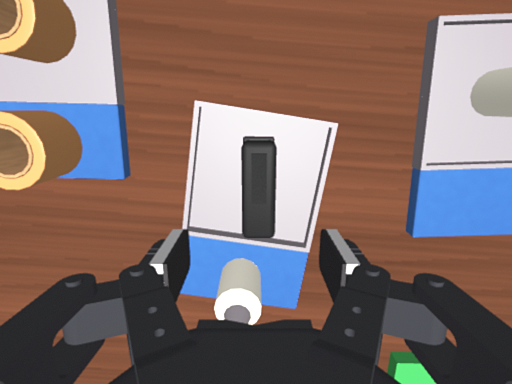

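The stapler lies parallel to the tool's x axis, centred at (259,190). I shift 2.5 mm in tool y and descend.

Emit:
send_rows:
  twist:
    - [0,0,0]
    - [0,0,0]
    - [0,0,0]
    - [0,0,0]
    - [0,0,0]
  delta_pos:
    - [0,0.25,0]
    - [0,0,5]
    - [0,0,4]
    - [0,0,2.3]
    - [0,0,0]
  gripper: [6.5,6.5,6.5,6.5,6.5]

```text
time_s: 18.5
ee_pos: [0.497, -0.1026, 0.0169]
ee_rot: [-3.142, 0.0, 0.073]
contact_force: [-0.1, 0.7, -0.1]
width: 0.0649
gripper_force: 0.0
```

Emit:
send_rows:
  twist:
    - [0,0,0]
    - [0,0,0]
    - [0,0,0]
    - [0,0,0]
    - [0,0,0]
  delta_pos:
    - [0,0,0]
    - [0,0,0]
    - [0,0,0]
    - [0,0,0]
    - [0,0,0]
  gripper: [2,2,2,2,2]

```text
time_s: 19.12
ee_pos: [0.4974, -0.1027, 0.0183]
ee_rot: [3.14, -0.002, 0.073]
contact_force: [-0.9, 1.4, 10.7]
width: 0.0269
gripper_force: 59.2
```

Emit:
send_rows:
  twist:
    - [0,0,0]
    - [0,0,0]
    - [0,0,0]
    - [0,0,0]
    - [0,0,0]
  delta_pos:
    - [0,0,-3]
    - [0,0,-6]
    - [0,0,-6]
    - [0,-5,0]
    - [0.3,-5.5,0]
  gripper: [2,2,2,2,2]

```text
time_s: 19.75
ee_pos: [0.492, 0.0032, 0.1684]
ee_rot: [3.141, -0.003, 0.071]
contact_force: [1.5, 0.2, -2.1]
width: 0.0271
gripper_force: 60.3
```

Emit:
send_rows:
  twist:
    - [0,0,0]
    - [0,0,0]
    - [0,0,0]
    - [0,0,0]
    - [0,0,0]
  delta_pos:
    - [0.3,-5.5,0]
    - [0.3,-5.5,0]
    - [0.3,-5.5,0]
    - [0.3,-5.5,0]
    - [0,-5,0]
  gripper: [2,2,2,2,2]

```text
time_s: 20.38
ee_pos: [0.484, 0.2746, 0.1675]
ee_rot: [-3.141, -0.001, 0.073]
contact_force: [1.6, -0.3, -2.0]
width: 0.0269
gripper_force: 60.3
```

Emit:
send_rows:
  twist:
    - [0,0,0]
    - [0,0,0]
    - [0,0,0]
    - [0,0,0]
    - [0,0,0]
  delta_pos:
    - [0,-2.8,0]
    - [0,0,3]
    - [0,0,4]
    - [0,0,4]
    - [0,0,0]
  gripper: [2,2,2,2,2]

```text
time_s: 21.0
ee_pos: [0.4812, 0.3, 0.0553]
ee_rot: [3.14, 0.004, 0.073]
contact_force: [0.2, -0.1, -1.1]
width: 0.0271
gripper_force: 60.0
```

```bash
python3 - <<'E'
from h import *
o=readout.get_obs(); print(o["ee_pos"],o["ee_rot"],o["width"]); y=o["ee_rot"][2]; d=np.array([.4836,.3008])-o["ee_pos"][:2]
print("tool cm",100*(np.cos(y)*d[0]+np.sin(y)*d[1]),100*(np.sin(y)*d[0]-np.cos(y)*d[1]))
cv2.imwrite("pics/w12.png",cam("wrist")["image"])
E
```

```text
[0.4811633  0.30002701 0.05525163] [3.13996387 0.00403688 0.07275801] 0.027051844952175205
tool cm 0.24864417700747785 -0.05938112790670638
```

View pics/w12.png

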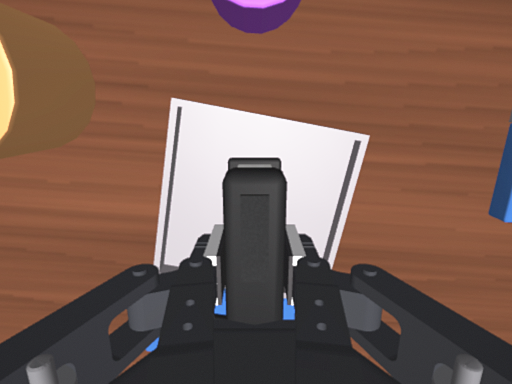

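The stapler is held level, centred at (254,240), over its pocket. Correcting and lowering.

Emit:
send_rows:
  twist:
    - [0,0,0]
    - [0,0,0]
    - [0,0,0]
    - [0,0,0]
    - [0,0,0]
  delta_pos:
    - [0.25,-0.1,0]
    - [0,0,2]
    - [0,0,1]
    - [0,0,0.5]
    - [0,0,0]
  gripper: [2,2,2,2,2]

```text
time_s: 21.68
ee_pos: [0.4849, 0.3018, 0.022]
ee_rot: [3.142, -0.0, 0.073]
contact_force: [-0.1, -0.6, -2.3]
width: 0.0267
gripper_force: 60.2
```

Emit:
send_rows:
  twist:
    - [0,0,0]
    - [0,0,0]
    - [0,0,0]
    - [0,0,0]
    - [0,0,0]
  delta_pos:
    - [0,0,0.3]
    - [0,0,0.1]
    - [0,0,0]
    - [0,0,0]
    - [0,0,0]
  gripper: [2,2,2,6,6]

```text
time_s: 22.3
ee_pos: [0.4848, 0.3018, 0.0178]
ee_rot: [-3.142, -0.0, 0.073]
contact_force: [0.1, 0.3, -0.1]
width: 0.0601
gripper_force: 0.0
```

Emit:
send_rows:
  twist:
    - [0,0,0]
    - [0,0,0]
    - [0,0,0]
    - [0,0,0]
    - [0,0,0]
  delta_pos:
    - [0,0,0]
    - [0,0,-3]
    - [0,0,-6]
    - [0,0,-6]
    - [-2,0,-6]
  gripper: [6,6,6,6,6]

```text
time_s: 22.92
ee_pos: [0.4653, 0.3002, 0.2289]
ee_rot: [-3.141, -0.001, 0.072]
contact_force: [0.1, 0.1, 0.7]
width: 0.0602
gripper_force: 0.0
```

Emit:
send_rows:
  twist:
    - [0,0,4.2]
    - [0,0,0]
    - [0,0,0]
    - [0,0,0]
    - [0,0,0]
  delta_pos:
    - [-3,0,-4]
    - [0,0,0]
    - [0,0,0]
    - [0,0,0]
    - [0,0,0]
  gripper: [7,7,7,7,7]

```text
time_s: 23.55
ee_pos: [0.4353, 0.298, 0.2659]
ee_rot: [3.141, 0.002, -0.001]
contact_force: [-0.3, -0.5, 0.6]
width: 0.07
gripper_force: 0.0
```

```bash
python3 - <<'E'
from h import *
c=cam("wrist"); o=readout.get_obs(); print(o["ee_pos"],o["ee_rot"]); h,s,v=hsv(c); trays(c)
p=proj(c,[[.484,.301,.04]])[0].astype(int); print(p)
m=(v<125); m[:, :p[0]-32]=0; m[:,p[0]+32:]=0; m[:p[1]-42]=0; m[p[1]+38:]=0
for k in blobs(m,300):
    for z in(.004,.044):
        r=cv2.minAreaRect(cast(c,k[:,0],z)[:,:2].astype(np.float32)*1000); print(cv2.contourArea(k),z,np.round(r[0],1),np.round(r[1],1),round(r[2],1))
cv2.imwrite("pics/w13.png",c["image"])
E
```

```text
[0.43530894 0.29804993 0.26602605] [ 3.14075000e+00  1.47049330e-03 -6.52502622e-04]
tray px [250. 149.] size 184.9 121.5 ang -6.3 pocket [483.6 300.9]
[251 123]
1401.5 0.004 [482.9 302.4] [88.  29.4] 3.8
1401.5 0.044 [484.7 302. ] [79.3 26.5] 3.8
```

The stapler is placed within about 1.5 mm of the pocket centre. Fetching the glue bottle.

Emit:
send_rows:
  twist:
    - [0,0,0]
    - [0,0,0]
    - [0,0,0]
    - [0,0,0]
    - [0,0,0]
  delta_pos:
    - [1.5,5.9,0]
    - [1.5,5.9,0]
    - [1.5,5.9,0]
    - [1.5,5.9,0]
    - [1.5,5.9,0]
  gripper: [7,7,7,7,7]

```text
time_s: 24.22
ee_pos: [0.5103, 0.001, 0.2667]
ee_rot: [3.142, 0.0, -0.001]
contact_force: [0.1, -0.0, 0.1]
width: 0.0699
gripper_force: 0.0
```

Emit:
send_rows:
  twist:
    - [0,0,0]
    - [0,0,0]
    - [0,0,0]
    - [0,0,0]
    - [0,0,0]
  delta_pos:
    - [1.5,5.9,0]
    - [1.5,5.9,0]
    - [1.5,5.9,0]
    - [1.5,5.9,0]
    - [0,0,0]
  gripper: [7,7,7,7,7]

```text
time_s: 24.85
ee_pos: [0.5701, -0.2367, 0.2655]
ee_rot: [-3.141, 0.001, -0.004]
contact_force: [-0.6, 1.8, -0.7]
width: 0.0701
gripper_force: 0.0
```

```bash
python3 - <<'E'
from h import *
c=cam("wrist"); print(readout.get_obs()["ee_pos"]); p=proj(c,[[.5865,-.294,.06]])[0].astype(int); print(p)
glue(c,(p[0]-25,p[0]+25,p[1]-25,p[1]+25))
E
```

```text
[ 0.56966864 -0.23465767  0.26572843]
[303 152]
cap [301.33333333 149.42222222] 97.5 [[ 0.5915 -0.29    0.072 ]]
```

Emit:
send_rows:
  twist:
    - [0,0,0]
    - [0,0,0]
    - [0,0,0]
    - [0,0,0]
    - [0,0,0]
  delta_pos:
    - [0.8,3,0]
    - [0.9,2.85,0]
    - [0,0,5]
    - [0,0,5]
    - [0,0,0]
  gripper: [7,7,7,7,7]

```text
time_s: 25.52
ee_pos: [0.5856, -0.2896, 0.164]
ee_rot: [-3.138, 0.006, 0.0]
contact_force: [0.3, -0.1, 0.2]
width: 0.0702
gripper_force: 0.0
```

Emit:
send_rows:
  twist:
    - [0,0,0]
    - [0,0,0]
    - [0,0,0]
    - [0,0,0]
    - [0,0,0]
  delta_pos:
    - [0,0,5]
    - [0,0,4]
    - [0,0,3.5]
    - [0,0,1.6]
    - [0,0,0]
  gripper: [7,7,7,7,7]

```text
time_s: 26.15
ee_pos: [0.5873, -0.2913, 0.0269]
ee_rot: [3.141, -0.0, -0.0]
contact_force: [0.2, 0.4, 0.9]
width: 0.07
gripper_force: 0.0
```

Emit:
send_rows:
  twist:
    - [0,0,0]
    - [0,0,0]
    - [0,0,0]
    - [0,0,0]
    - [0,0,0]
  delta_pos:
    - [0,0,0]
    - [0,0,0]
    - [0,0,0]
    - [0,0,0]
    - [0,0,0]
  gripper: [3,3,3,3,3]

```text
time_s: 26.78
ee_pos: [0.5875, -0.2919, 0.028]
ee_rot: [3.14, -0.002, -0.001]
contact_force: [-0.5, 0.1, 8.5]
width: 0.0364
gripper_force: 59.8
```

Emit:
send_rows:
  twist:
    - [0,0,0]
    - [0,0,0]
    - [0,0,0]
    - [0,0,0]
    - [0,0,0]
  delta_pos:
    - [0,0,-4]
    - [0,0,-5]
    - [0,0,-6]
    - [-2.2,-4.8,0]
    - [-2.2,-4.8,0]
  gripper: [3,3,3,3,3]

```text
time_s: 27.4
ee_pos: [0.5422, -0.1946, 0.1775]
ee_rot: [3.141, -0.002, -0.002]
contact_force: [0.2, 0.4, -1.3]
width: 0.0361
gripper_force: 60.3
```

Emit:
send_rows:
  twist:
    - [0,0,0]
    - [0,0,0]
    - [0,0,0]
    - [0,0,0]
    - [0,0,0]
  delta_pos:
    - [-2.2,-4.8,0]
    - [-2.1,-4.9,0]
    - [0,0,5]
    - [0,0,5]
    - [0,0,3]
  gripper: [3,3,3,3,3]

```text
time_s: 28.02
ee_pos: [0.4997, -0.0982, 0.045]
ee_rot: [3.142, 0.0, -0.0]
contact_force: [0.5, -0.8, -0.8]
width: 0.036
gripper_force: 60.3
```

```bash
python3 - <<'E'
from h import *
c=cam("wrist"); o=readout.get_obs(); print(o["ee_pos"],o["ee_rot"],o["width"]); h,s,v=hsv(c)
# far pocket-wall outer edge and sides at z=.016: grey blob
g=(s<75)&(v>95); g[:, :110]=0; g[:,400:]=0; g[230:]=0
k=max(blobs(g,500),key=cv2.contourArea); a=cv2.approxPolyDP(cv2.convexHull(k),4,True)[:,0]; print(a.tolist(),(cast(c,a,.016)[:,:2]*1000).round(1).tolist())
E
```

```text
[ 0.49858983 -0.09793253  0.0423642 ] [-3.14040841e+00  3.73437005e-03 -5.26808619e-04] 0.03623897645342375
[[157, 111], [370, 128], [352, 229], [158, 229]] [[564.4, -43.8], [555.1, -163.7], [493.6, -158.7], [493.6, -38.4]]
```

Emit:
send_rows:
  twist:
    - [0,0,0]
    - [0,0,0]
    - [0,0,0]
    - [0,0,0]
    - [0,0,0]
  delta_pos:
    - [0.1,0.1,0]
    - [0,0,0.7]
    - [0,0,0.5]
    - [0,0,0]
    - [0,0,0]
  gripper: [3,3,3,3,3]

```text
time_s: 28.7
ee_pos: [0.501, -0.0994, 0.0343]
ee_rot: [3.141, -0.0, -0.001]
contact_force: [-0.2, 0.4, -0.9]
width: 0.036
gripper_force: 60.3
```

Emit:
send_rows:
  twist:
    - [0,0,0]
    - [0,0,0]
    - [0,0,0]
    - [0,0,0]
    - [0,0,0]
  delta_pos:
    - [0,0,0.4]
    - [0,0,0.2]
    - [0,0,0.1]
    - [0,0,0]
    - [0,0,0]
  gripper: [3,3,3,3,3]

```text
time_s: 29.32
ee_pos: [0.5009, -0.0994, 0.0279]
ee_rot: [3.141, -0.001, -0.0]
contact_force: [-3.7, 1.6, 16.6]
width: 0.0357
gripper_force: 62.3
```

Emit:
send_rows:
  twist:
    - [0,0,0]
    - [0,0,0]
    - [0,0,0]
    - [0,0,0]
    - [0,0,0]
  delta_pos:
    - [0,0,0]
    - [0,0,0]
    - [0,0,0]
    - [0,0,0]
    - [0,0,-3]
  gripper: [6.5,6.5,6.5,6.5,6.5]

```text
time_s: 29.95
ee_pos: [0.5001, -0.0992, 0.0559]
ee_rot: [-3.141, 0.004, -0.001]
contact_force: [1.7, -0.6, 0.7]
width: 0.0649
gripper_force: 0.0
```

Emit:
send_rows:
  twist:
    - [0,0,0]
    - [0,0,0]
    - [0,0,0]
    - [0,0,0]
    - [0,0,0]
  delta_pos:
    - [0,0,-5]
    - [0,0,-6]
    - [0,0,-6]
    - [-2.5,0,-4]
    - [-2.5,0,0]
  gripper: [7,7,7,7,7]

```text
time_s: 30.58
ee_pos: [0.451, -0.0995, 0.2697]
ee_rot: [3.14, -0.005, -0.0]
contact_force: [0.7, 0.2, -0.7]
width: 0.0696
gripper_force: 0.0
```

Emit:
send_rows:
  twist:
    - [0,0,0]
    - [0,0,0]
    - [0,0,0]
    - [0,0,0]
    - [0,0,0]
  delta_pos:
    - [0,0,0]
    - [0,0,0]
    - [0,0,0]
    - [0,0,0]
    - [0,0,0]
  gripper: [7,7,7,7,7]

```text
time_s: 31.2
ee_pos: [0.4511, -0.0993, 0.2668]
ee_rot: [-3.142, 0.0, -0.0]
contact_force: [0.2, -0.3, -0.8]
width: 0.0701
gripper_force: 0.0
```

```bash
python3 - <<'E'
from h import *
c=cam("wrist"); print(readout.get_obs()["ee_pos"]); p=proj(c,[[.5,-.099,.06]])[0].astype(int); print(p); trays(c)
glue(c,(p[0]-25,p[0]+25,p[1]-25,p[1]+25)); ring(c,.6133,.0824)
E
```

```text
[ 0.45103966 -0.099331    0.26685094]
[253 124]
tray px [252. 142.] size 192.5 121.5 ang -4.5 pocket [496.4 -98.6]
tray px [416.  69.] size 184.4 125.9 ang 6.1 pocket [ 586.4 -292.2]
cap [254.46153846 122.52564103] 91.0 [[ 0.5025 -0.0995  0.072 ]]Traceback (most recent call last):
  File "<stdin>", line 3, in <module>
  File "h.py", line 42, in ring
    e=cv2.minEnclosingCircle(k); print("ring px",e,"expect r",r,cast(c,[e[0]],.052).round(4))
cv2.error: OpenCV(4.12.0) /io/opencv/modules/imgproc/src/shapedescr.cpp:201: error: (-215:Assertion failed) count >= 0 && (depth == CV_32F || depth == CV_32S) in function 'minEnclosingCircle'
```

```bash
python3 -c "
from rig import manip
print(manip.finish_job())"
```

```text
the job is handed in; nothing more can be done
None
```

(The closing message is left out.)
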